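# Shim a rocking console on the repair bench

## Task

The stripped-down games console rocks on the bench because the foot under its grey drive-bay corner is missing. Without picking anything up, push the orange wedge along the bench, thin end first, in under that corner until the console stands firm and level, then press down on the corner with a fingertip to make sure it no longer dips. Leave the wedge there, and do not shove the console out of its place or disturb the other things on the bench.

Things in the scene. Friction and masses are not known exactly. Their poses are not given: they have to be found in the camera images.
- case: Loose black lower half of a games console, green board inside: 250 mm (x) by 280 mm (y), rim 55 mm above the bench, about 2.2 kg. Origin: centre of its footprint at bench level, z up. Feet 10 mm high at (x, y) = (-100, -115), (100, -115), (100, 115) mm hold it level; the one at (-100, 115) is missing: 1 to 2 N down there dips that corner about 10 mm, on to the bench.
- case_corner (a point): The place to press: a point on the top of the console (55 mm above the bench) straight above the missing foot, 25 mm from both outer sides of that corner. It lies on the flat grey lid of the drive bay, a firm surface about 78 x 106 mm; axes as those of the console.
- case_mouth (a point): Where the wedge goes in: the point on the lower edge of the console's +y side beside the missing foot, 10 mm above the bench. The wedge is pushed in here along the console's -y direction, within about 30 mm to either side; it slides with under 1 N until it bears on this edge, then the push rises past 4 N within some mm; above about 10 N the console itself slides; axes as those of the console.
- wedge: Loose orange hard-plastic wedge, 90 mm long (y), 36 mm wide (x), 60 g, flat on the bench. It rises evenly from 3 mm at its -y end to 20 mm at its +y end and is 10 mm thick 37 mm from the thin end. Origin: centre of its underside, z up. It starts off the console's +y side, thin end within 0.25 rad of the console's -y direction, in line with the mouth to within 25 mm.
- wedge_tip (a point): Middle of the wedge's thin edge, at bench level; axes as those of the wedge.
- wedge_back (a point): Centre of the wedge's upright back face (36 mm wide, 20 mm high) at its thick end, 10 mm above the bench: the face to push; axes as those of the wedge.
- driver_blue: Screwdriver with a blue handle, 170 mm, lying in front of the console; leave alone.
- driver_red: Screwdriver with a red handle, 150 mm, lying beside the console; leave alone.
- hard_disk: Silver hard disk, 70 x 100 x 10 mm, lying off the console's +y side towards its back; leave alone.
- screw_dish: Round steel dish for screws, 76 mm across, 18 mm high; leave alone.
- heat_sink: Finned heat sink on a copper base, 60 x 60 x 28 mm; leave alone.
- flux_bottle: Small upright bottle, 40 mm across, 85 mm high; leave alone.
- brush: Brush with a green handle, 170 mm, lying in front of the console; leave alone.
Not all that is in view belongs to the job. Of the things like the wedge, leave any that is purple or turquoise; of the rest the larger one is meant.

How it is judged:
On the way, in this order (a step that is already met when the one before it is completed fails the run):
1. the wedge has been pushed in under the loose corner (y of wedge_tip in the frame of case below 0.12 m and x of wedge_tip in the frame of case between -0.135 and -0.06 m), for 0.1 s.
2. the fingers, off the wedge, press down on the loose corner with more than 3 N for 0.3 s, and it drops less than 2 mm below its level height (all of step 1 and contact force between the fingers and case above 3 N and contact force between the fingers and wedge below 0.1 N and horizontal distance between the grasp point and case_corner below 0.045 m and height (world z) of case_corner above 0.053 m and contact force between wedge and case above 0.5 N), for 0.3 s.
At the end, for the whole second after the job is handed in: Wedge flat on the bench, thin end 20 mm or more in under the console's +y side, 35 mm before to 40 mm behind the missing foot; loose corner within 3 mm of its level height, console within 0.012 rad of level and 30 mm of its first place; all at rest (all of step 1 and height (world z) of case_corner between 0.052 and 0.058 m and angle between case's own z axis and vertical below 0.012 rad and height (world z) of wedge below 0.004 m and angle between wedge's own z axis and vertical below 0.05 rad and distance of case from where it was at the start of the episode below 0.03 m and linear speed of each of case, wedge below 0.01 m/s); the robot touches nothing.
It fails at once if the wedge is lifted off the bench (height (world z) of wedge above 0.012 m).
It fails at once if the console is lifted or tipped up (height (world z) of case above 0.015 m or angle between case's own z axis and vertical above 0.13 rad).
It fails at once if the console is shoved more than 30 mm out of its place (distance of case from where it was at the start of the episode above 0.03 m).
It fails at once if another thing on the bench is shifted more than 20 mm (distance of any of driver_blue, driver_red, hard_disk, screw_dish, heat_sink, flux_bottle, brush from where it was at the start of the episode above 0.02 m).
It also fails if it takes over 45 s, if anything falls off the work surface, if the arm or the gripper's body presses on something with over 40 N, if the wrist force passes 120 N, or if a joint passes its speed limit or range.

## Robot

A 6-joint arm with a two-finger parallel gripper is mounted at the origin on the work surface. World frame = base frame: x ahead of the robot, y to its left, z up, the work surface at z = 0. Lengths are in m, angles in rad, forces in N, time in s.
With the tool pointing down it reaches from about 0.275 to 0.825 m from the base axis. Payload 5.2 kg.
Tool frame: the origin (TCP) lies on the centre line of the jaws, within the pads' length; the fingertips stand 8 mm ahead of it and the grasp point (between the pads) lies 11 mm behind it (arm.nose_length is the distance from the TCP to the fingertips, in m); z points along the fingers, y is the line along which they close (so a half turn about z gives the same grasp; the last joint's range is limited). The gripper opens to 93 mm and grips with 3 to 60 N. Pads are 15 mm wide; open, the fingers measure 128 mm over their backs; the gripper's body (75 mm by 188 mm) begins 65 mm behind the grasp point.
Start: joints at [1.044, 0.259, 1.535, -0, 1.348, -0.203], TCP at [0.175, 0.521, 0.199] pointing down, gripper open.
Joint ranges: [-3.14, 3.14], [-0.91, 2.08], [0.19, 2.58], [-1.22, 4.36], [0.22, 2.71], [-3.12, 3.12]. Speed limits (rad/s): [2.57, 2.57, 3.14, 3.14, 3.14, 3.14].

## Interface

Orientations are given as [roll, pitch, yaw] about the fixed x, y, z axes, in that order (R = Rz(yaw) Ry(pitch) Rx(roll)).
In Python, from workcell import arm, cams gives the robot as it stands.
- The arm moves only by the tool apply_moves, never from a script. Its argument "plan" is one flat list of numbers, 4 for each row, row after row: the shift along the world's x, y, z normalised to -1 to 1, where 1 is 40 mm, then the turn about the world's z normalised to -1 to 1, where 1 is pi/2 rad. In form: [dx, dy, dz, yaw, dx, dy, dz, yaw, ...]. A call has exactly 5 rows; each row shifts and turns the commanded pose from where the row before left it; what a row does not reach is not made up. A row lasts 1/8 s, in which the tool goes at most 62.5 mm and 10.7 degrees, less where a joint would pass 70% of its speed; a pose out of reach is approached as far as the arm can. A call with a number of a shift or a turn outside -1 to 1 is refused whole. A call with a gripper value outside its range is refused whole. "grip" is the closure, from -1 (fully open) to 1 (shut), set as the call begins (left out, the last holds). The fingers move at their own pace and stop on an object; the grip force is fixed at half the most. Time passes only in rows, so rows that do not move let the fingers close, or fill a call up. It gives the time, the measured TCP pose, the force, the opening and the grip force at its end, in the units of the state.
- arm.get_obs(): the state, without advancing time (a new reading comes with each control period).
- cams.grab_frame(name): name is "side" or "top" or "wrist"; returns a dict with "image" (420x560x3 uint8, red, green, blue), "camera_matrix" (3x3 intrinsics, pixels), "rvec" (rotation vector, rad) and "tvec" (3), from world to camera coordinates, as OpenCV has them; the wrist camera has in their place "tool_from_camera" (4x4, takes a point from camera to tool coordinates, whose origin is the TCP and whose axes are the flange's). Camera axes: x right, y down, z forward; pixel columns grow to the right and rows downward; lengths in m; the calibration is good to about 2 mm. A picture is of the moment at which its call begins: read the wrist's pose just before it. There is no depth.
- arm.close_job(): hands the job in; it is judged then, once.
The state is a dict: "clock": time; "joint_positions": joint angles; "qd": joint speeds; "tau": joint torques, N m; "ee_pos": TCP position; "ee_rot": TCP orientation; "contact_force": force on the tool from outside, world axes, zero at the start; "moment": the same for the moment, N m; "finger_gap": finger opening in m; "finger_force": force on a finger pad.
Only numpy, scipy, OpenCV 4.12 (cv2) and the standard library are available. Lean on these libraries where they do the work, as an engineer would, in place of code of your own. Each camera call takes 0.05 s, during which the arm holds its last target. There are 200 camera calls.

## Working session

There is one attempt and no reset: what is moved stays moved. The work goes in short steps, Python scripts to look and compute and a tool call to move; the robot and the scene stay as the last step left them, time stands still between calls to the robot, and variables do not carry over. Pictures are saved under pics/ and viewed, at most 10 in all, crops included, and the job is handed in when it is done.

Besides the shell and the picture viewer there is one more tool, called after "Call:" as name(argument=value, ...) on one line, values as JSON. apply_moves: Moves the arm, as the interface text tells. Scaled input: -1 to 1 covers 40 mm each way for a shift and pi/2 rad each way for a turn. Its arguments: {"type":"object","properties":{"plan":{"type":"array"},"grip":{"type":"number"}},"required":["plan"]}

```bash
mkdir -p pics
cat > h.py <<'E'
import numpy as np, cv2
from workcell import arm, cams
def px2w(f,u,v,z):
    K=f["camera_matrix"];R,_=cv2.Rodrigues(np.array(f["rvec"],float));t=np.array(f["tvec"],float).ravel()
    d=R.T@np.linalg.inv(K)@np.array([u,v,1.]);c=-R.T@t
    return (c+d*(z-c[2])/d[2]).round(4)
def w2px(f,P):
    return cv2.projectPoints(np.array(P,float).reshape(-1,3),np.array(f["rvec"],float),np.array(f["tvec"],float),np.array(f["camera_matrix"],float),None)[0].reshape(-1,2).round(1)
E
python3 - <<'E'
from h import *
import pickle
for n in("top","side"):
    f=cams.grab_frame(n);pickle.dump(f,open(n+'.pkl','wb'));cv2.imwrite(f'pics/{n}0.png',cv2.cvtColor(cv2.resize(f["image"],(784,588),interpolation=cv2.INTER_CUBIC),cv2.COLOR_RGB2BGR))
print(arm.get_obs())
E
```

```text
{'clock': 0.1, 'joint_positions': array([ 1.04423824e+00,  2.59253518e-01,  1.53595020e+00, -1.86462315e-05,
        1.34799290e+00, -2.02796290e-01]), 'qd': array([ 0.00089683,  0.00040741, -0.00189618,  0.00016573, -0.00216325,
       -0.00028494]), 'tau': array([ 2.80434033e-03, -4.38210654e+01, -2.84642816e+01,  7.18470616e-02,
        3.61685304e-02, -2.32913703e-05]), 'ee_pos': array([0.17469428, 0.52097893, 0.1979192 ]), 'ee_rot': array([-3.14001790e+00, -3.05247048e-04,  2.81783476e+00]), 'contact_force': array([-0.82418635, -0.68705065, -0.19969792]), 'moment': array([ 0.02983006, -0.00991347, -0.01773316]), 'finger_force': 0.0, 'finger_gap': 0.09334509632430268}
```

View pics/top0.png

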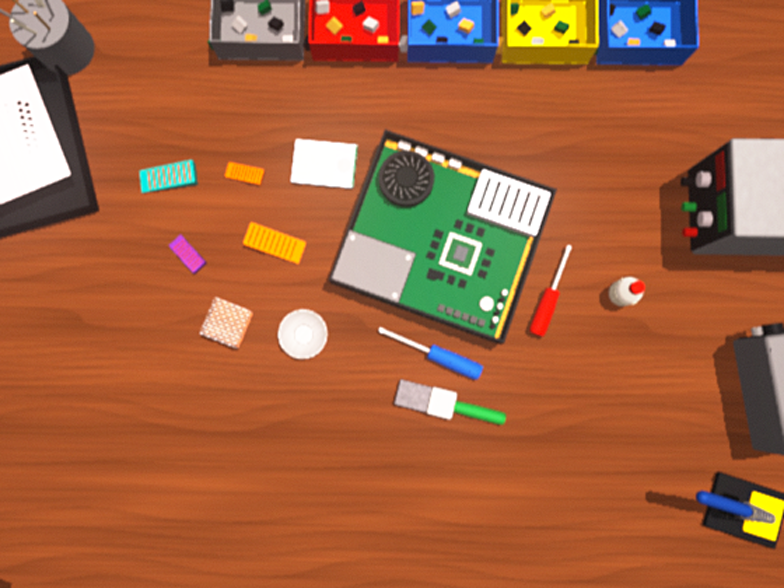

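View pics/side0.png

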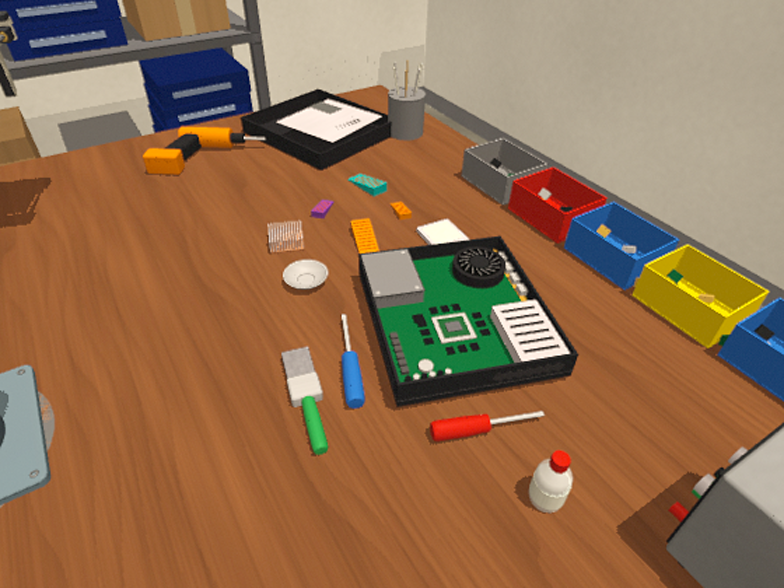

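The top view shows the console with its grey drive bay at (372,267). Wedge candidates are large orange (274,242), small orange (244,172), turquoise (168,176) and purple (187,254). I choose the large orange one and will check it in a crop.

Run:
```python
from h import *
import pickle
f=pickle.load(open('top.pkl','rb'));s=560/784
q=lambda u,v,z:px2w(f,(u+.5)*s-.5,(v+.5)*s-.5,z)
for p in[(386,132),(554,189),(502,342),(331,281)]:print('rim',q(*p,.055))
hsv=cv2.cvtColor(f["image"],cv2.COLOR_RGB2HSV)
m=cv2.inRange(hsv,(10,170,170),(24,255,255));m[:150]=0;m[195:]=0;m[:,:168]=0;m[:,225:]=0
c=max(cv2.findContours(m,0,1)[0],key=cv2.contourArea);r=cv2.minAreaRect(c);b=cv2.boxPoints(r);print(r)
for p in b:print(p,px2w(f,*p,.003),px2w(f,*p,.02))
print('cam',-cv2.Rodrigues(np.array(f['rvec']))[0].T@f['tvec'])
for n,p in dict(dish=(302,334),sink=(227,323),disk=(324,163),blue_tip=(381,330)).items():print(n,q(*p,.015))
a=f["image"][85:265,90:330];cv2.imwrite('pics/crop0.png',cv2.cvtColor(cv2.resize(a,None,fx=3.3,fy=3.3,interpolation=cv2.INTER_CUBIC),cv2.COLOR_RGB2BGR))
```

```text
rim [ 0.8271 -0.046   0.055 ]
rim [ 0.7403 -0.304   0.055 ]
rim [ 0.5056 -0.2238  0.055 ]
rim [0.5937 0.0336 0.055 ]
((196.0, 172.0), (44.0, 56.0), 90.0)
[168. 150.] [0.7125 0.1935 0.003 ] [0.7086 0.1898 0.02  ]
[224. 150.] [0.7142 0.068  0.003 ] [0.7103 0.0662 0.02  ]
[224. 194.] [0.6147 0.0653 0.003 ] [0.6123 0.0636 0.02  ]
[168. 194.] [0.613  0.1896 0.003 ] [0.6106 0.186  0.02  ]
cam [ 0.44918177 -0.05545062  1.16150608]
dish [0.5154 0.0798 0.015 ]
sink [0.5307 0.197  0.015 ]
disk [0.7884 0.0525 0.015 ]
blue_tip [ 0.5234 -0.0426  0.015 ]
```

View pics/crop0.png

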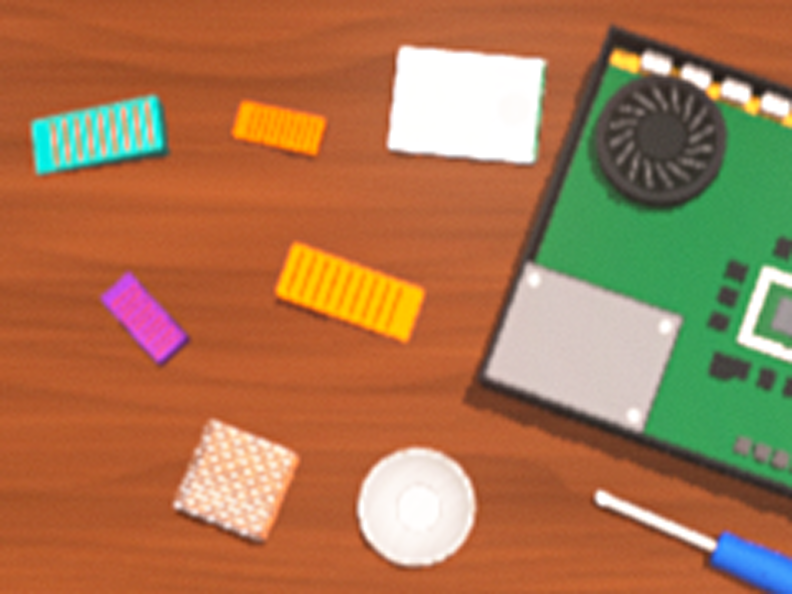

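The crop confirms the large orange wedge at (350,291), with its thick end at the upper left and thin end toward the console. Clear of it are the dish at (416,506), the heat sink at (237,480) and the disk at (467,104).

Run:
```python
from h import *
import pickle
f=pickle.load(open('top.pkl','rb'))
q=lambda u,v,z:px2w(f,90+(u+.5)/3.3-.5,85+(v+.5)/3.3-.5,z)
bl,br=q(294,242,.02),q(276,297,.02);tl,tr=q(425,288,.003),q(409,342,.003)
B=(bl+br)/2;T=(tl+tr)/2;print(bl,br,tl,tr,'back',B,'tip',T,'len',np.linalg.norm(B-T),'w',np.linalg.norm(bl-br),np.linalg.norm(tl-tr))
s=560/784
A,Bc,C,D=[px2w(f,(u+.5)*s-.5,(v+.5)*s-.5,.055)[:2] for u,v in[(386,132),(554,189),(502,342),(331,281)]]
c=(A+Bc+C+D)/4;v=(A-D)+(Bc-C);y2=(A-Bc)+(D-C);th=(np.arctan2(v[1],v[0])+np.arctan2(y2[1],y2[0])-np.pi/2)/2
R=np.array([[np.cos(th),-np.sin(th)],[np.sin(th),np.cos(th)]]);print('case',c,th)
for n,p in dict(mouth=(-.1,.14),corner=(-.1,.115)).items():print(n,c+R@p)
print('in case: back',R.T@(B[:2]-c),'tip',R.T@(T[:2]-c))
d=T-B;print('wedge dir vs -y',np.arctan2(d[1],d[0])-(th-np.pi/2))
np.savez('case.npz',c=c,th=th,R=R)
```

```text
[0.691  0.1654 0.02  ] [0.6536 0.1761 0.02  ] [0.6642 0.079  0.003 ] [0.6272 0.0888 0.003 ] back [0.6723  0.17075 0.02   ] tip [0.6457 0.0839 0.003 ] len 0.09240932041736916 w 0.038900514135419846 0.03827584094438687
case [ 0.666675 -0.13505 ] -0.32806452676161246
mouth [0.61711782 0.02970462]
corner [0.60906253 0.00603793]
in case: back [-0.09320723  0.29130344] tip [-0.09040454  0.20051452]
wedge dir vs -y 0.030860669120542195
```

Call:
apply_moves(plan=[0.85,-0.54,0,-0.0667,0.85,-0.54,0,-0.0667,0.85,-0.54,0,-0.0667,0.85,-0.54,0,-0.0667,0.85,-0.54,0,-0.0667], grip=1)

```text
clock: 0.72
ee_pos: [0.3457, 0.4125, 0.1983]
ee_rot: [-3.141, -0.0, 2.291]
contact_force: [0.1, -0.8, 1.0]
finger_gap: 0.0475
finger_force: 0.0
```

Call:
apply_moves(plan=[0.85,-0.54,0,-0.0667,0.85,-0.54,0,-0.0667,0.85,-0.54,0,-0.0667,0.85,-0.54,0,-0.0667,0.85,-0.54,0,-0.0667])

```text
clock: 1.35
ee_pos: [0.5157, 0.3045, 0.1981]
ee_rot: [-3.141, 0.0, 1.767]
contact_force: [-0.9, 0.5, 0.4]
finger_gap: 0.001
finger_force: 0.0
```

Call:
apply_moves(plan=[0.85,-0.54,-0.4,-0.0667,0.85,-0.54,-0.4,-0.0667,0.85,-0.54,-0.4,-0.0667,0.8,-0.54,-0.4,-0.0667,0.7,-0.54,-0.4,-0.0667])

```text
clock: 1.98
ee_pos: [0.6777, 0.1965, 0.1173]
ee_rot: [-3.141, 0.0, 1.242]
contact_force: [-0.0, 0.1, 0.0]
finger_gap: 0.0007
finger_force: 0.0
```

Run:
```python
from h import *
from scipy.spatial.transform import Rotation as Ro
o=arm.get_obs();f=cams.grab_frame("wrist")
T=np.eye(4);T[:3,:3]=Ro.from_euler('xyz',o['ee_rot']).as_matrix();T[:3,3]=o['ee_pos']
W=T@np.array(f["tool_from_camera"]);M=np.linalg.inv(W)
g=dict(camera_matrix=f["camera_matrix"],rvec=cv2.Rodrigues(M[:3,:3])[0].ravel(),tvec=M[:3,3])
print('predicted',w2px(g,[[.691,.1654,.02],[.6536,.1761,.02],[.6642,.079,.003],[.6272,.0888,.003]]))
import pickle;pickle.dump((g,f['image']),open('w.pkl','wb'))
cv2.imwrite('pics/w0.png',cv2.cvtColor(f["image"],cv2.COLOR_RGB2BGR))
```

```text
predicted [[303.1 236.8]
 [260.3 238.8]
 [302.5 313.3]
 [265.6 315.5]]
```

View pics/w0.png

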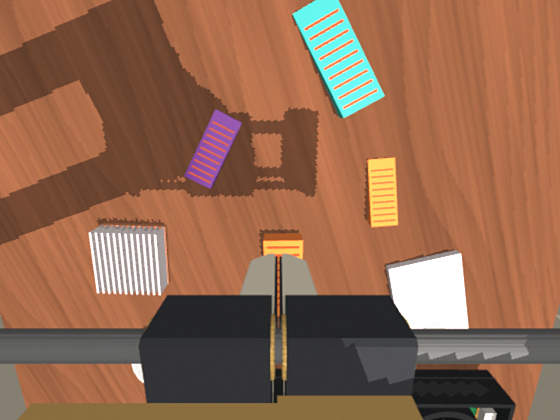

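The wrist view shows the back edge of the wedge at (263–303, 237), which matches the prediction. The closed fingers are behind it. Descending.

Call:
apply_moves(plan=[0.05,0.02,-0.6,0,0.03,0,-0.6,0,0,0,-0.6,0,0,0,-0.5,0,0,0,-0.3,0])

```text
clock: 2.65
ee_pos: [0.6794, 0.1982, 0.013]
ee_rot: [-3.14, 0.001, 1.246]
contact_force: [-0.3, -0.9, -0.3]
finger_gap: 0.0006
finger_force: 0.0
```

Call:
apply_moves(plan=[-0.05,-0.24,0,0,-0.08,-0.24,0,0,-0.08,-0.24,0,0,-0.08,-0.24,0,0,-0.08,-0.24,0,0])

```text
clock: 3.28
ee_pos: [0.6653, 0.1494, 0.0151]
ee_rot: [3.141, -0.0, 1.246]
contact_force: [0.2, 0.3, -0.2]
finger_gap: 0.0006
finger_force: 0.0
```

Call:
apply_moves(plan=[-0.08,-0.24,0,0,-0.08,-0.24,0,0,-0.08,-0.24,0,0,-0.08,-0.24,0,0,-0.08,-0.24,0,0])

```text
clock: 3.9
ee_pos: [0.6492, 0.1016, 0.0146]
ee_rot: [3.142, -0.0, 1.246]
contact_force: [-0.4, -0.2, -0.1]
finger_gap: 0.0006
finger_force: 0.0
```

Run:
```python
from h import *
d=np.load('case.npz');o=arm.get_obs();print(d['R'].T@(o['ee_pos'][:2]-d['c']),o['contact_force'],o['ee_pos'])
f=cams.grab_frame("top");a=f["image"][100:265,160:380]
cv2.imwrite('pics/t1.png',cv2.cvtColor(cv2.resize(a,None,fx=3.5,fy=3.5,interpolation=cv2.INTER_CUBIC),cv2.COLOR_RGB2BGR))
```

```text
[-0.09281962  0.21840482] [-0.39116755 -0.18961985 -0.07130327] [0.64917818 0.10161434 0.01463891]
```

View pics/t1.png

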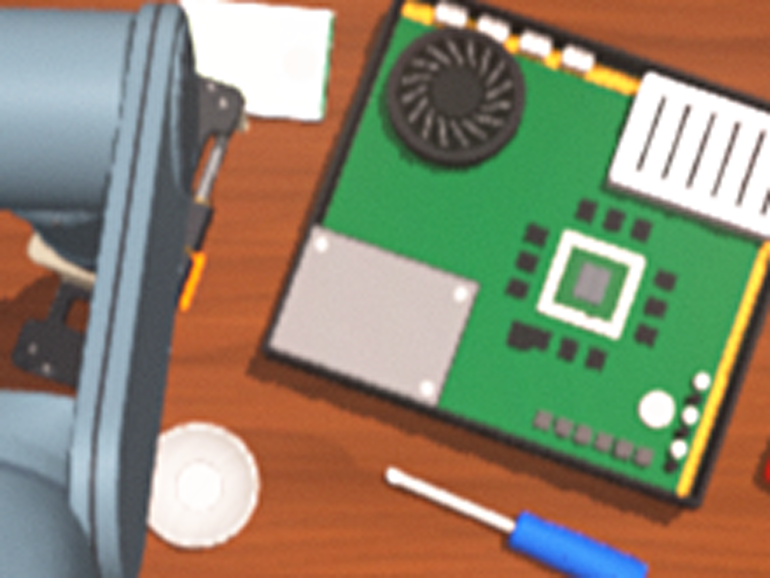

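Run:
```python
from h import *
import pickle
from scipy.spatial.transform import Rotation as Ro
f=pickle.load(open('top.pkl','rb'));o=arm.get_obs()
k=lambda P:(w2px(f,P)-[160,100])*3.5
print('tcp in crop',k(o['ee_pos']),'orig tip',k([[.6642,.079,.003],[.6272,.0888,.003]]))
d=np.load('case.npz');e=d['R']@[0,.0]
for y in(.2005,.19,.15,.12,.103):
  print(y,[k([*(d['c']+d['R']@[x,y]),.003])[0].tolist() for x in(-.075,-.111)])
f=cams.grab_frame("wrist");s=cams.grab_frame("side")
a=np.hstack([f["image"],cv2.resize(s["image"][130:270,230:400],None,fx=3,fy=3,interpolation=cv2.INTER_CUBIC)]);a=cv2.resize(a,None,fx=.74,fy=.74)
print(a.shape);cv2.imwrite('pics/ws1.png',cv2.cvtColor(a,cv2.COLOR_RGB2BGR))
```

```text
tcp in crop [[168.   271.95]] orig tip [[204.75 251.65]
 [187.6  309.05]]
0.2005 [[204.40000000000003, 257.94999999999993], [184.80000000000004, 310.44999999999993]]
0.19 [[220.15000000000003, 263.19999999999993], [200.19999999999996, 316.05000000000007]]
0.15 [[278.94999999999993, 284.19999999999993], [259.69999999999993, 337.05000000000007]]
0.12 [[323.40000000000003, 299.94999999999993], [304.15000000000003, 352.80000000000007]]
0.103 [[348.6000000000001, 308.69999999999993], [329.34999999999997, 361.90000000000003]]
(311, 792, 3)
```

View pics/ws1.png

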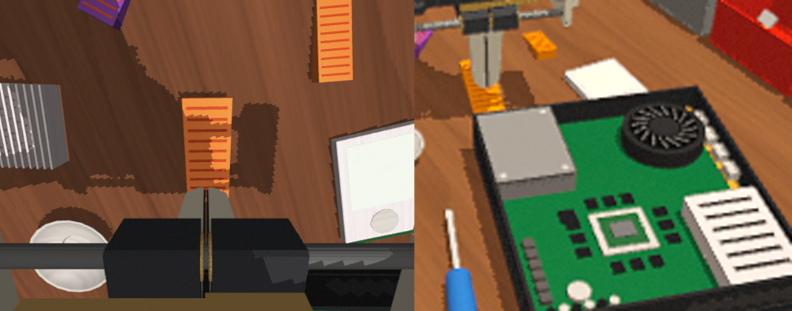

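Run:
```python
from h import *
print(arm.nose_length, [a for a in dir(arm) if a[0]!='_'], arm.get_obs())
s=cams.grab_frame("side");print(w2px(s,arm.get_obs()['ee_pos']))
a=cv2.resize(s["image"][130:200,225:325],None,fx=7,fy=7,interpolation=cv2.INTER_CUBIC)
cv2.imwrite('pics/s2.png',cv2.cvtColor(a,cv2.COLOR_RGB2BGR))
```

```text
0.008 ['IKError', 'close_job', 'get_obs', 'nose_length'] {'clock': 4.05, 'joint_positions': array([-1.41528149e-02,  6.06462138e-01,  1.47088016e+00,  9.12397723e-05,
        1.06436654e+00,  3.11265015e-01]), 'qd': array([ 0.0136945 ,  0.00299697, -0.0092603 ,  0.00306509,  0.0012538 ,
        0.00378153]), 'tau': array([-4.36039511e-01, -5.83773494e+01, -2.41146630e+01, -7.19680116e-03,
        3.16558115e-03, -5.47646312e-02]), 'ee_pos': array([0.64925869, 0.10165252, 0.01467325]), 'ee_rot': array([-3.14145762e+00, -4.03653652e-05,  1.24533423e+00]), 'contact_force': array([-0.59624103,  0.06638553,  0.81495254]), 'moment': array([-0.09655701,  0.10962359,  0.03308227]), 'finger_force': 0.0, 'finger_gap': 0.0005062233330842162}
[[261.5 173. ]]
```

View pics/s2.png

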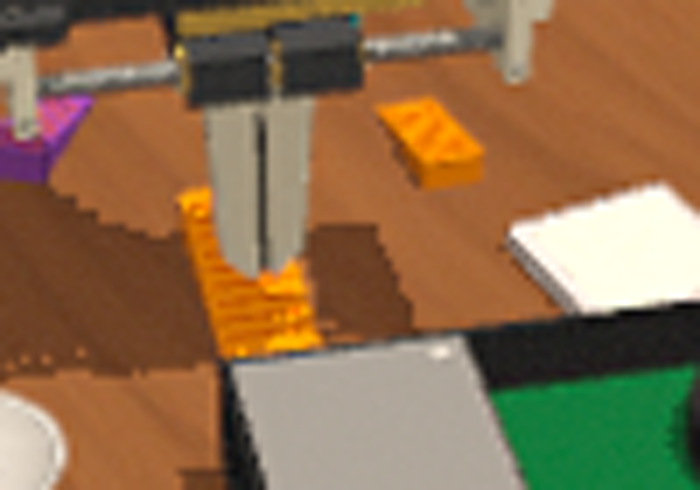

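Run:
```python
from h import *
from scipy.spatial.transform import Rotation as Ro
o=arm.get_obs();f=cams.grab_frame("wrist");s=cams.grab_frame("side")
T=np.eye(4);T[:3,:3]=Ro.from_euler('xyz',o['ee_rot']).as_matrix();T[:3,3]=o['ee_pos']
C=np.array(f["tool_from_camera"]);M=np.linalg.inv(T@C);I=np.linalg.inv(C)
g=dict(camera_matrix=f["camera_matrix"],rvec=cv2.Rodrigues(M[:3,:3])[0].ravel(),tvec=M[:3,3])
print('C',C.round(3))
def tool(p): 
  q=f["camera_matrix"]@(I@np.array([*p,1]))[:3];return (q[:2]/q[2]).round(1)
for z in(-.03,-.011,0,.008):print('tool pt',z,tool((0,0,z)),tool((.0075,.0175,z)),tool((-.0075,.0175,z)))
print('unmoved wedge in wrist (obs back 246-313,132)',w2px(g,[[.691,.1654,.02],[.6536,.1761,.02]]), w2px(g,[[.691,.1654,.003],[.6536,.1761,.003]]))
for z in(.003,.007,.015,.02,.025,.03,.04):
  print(z,px2w(s,262.4,169.3,z))
print('wedge in side',w2px(s,[[.691,.1654,.02],[.6536,.1761,.02],[.6642,.079,.003],[.6272,.0888,.003]]))
h=cv2.cvtColor(f["image"],cv2.COLOR_RGB2HSV);m=cv2.inRange(h,(8,150,90),(24,255,255));m[:,:230]=0;m[:,330:]=0;ys,xs=np.nonzero(m)
for r in range(125,260,12):
  v=xs[ys==r];print(r,v.min() if len(v) else None,v.max() if len(v) else None)
```

```text
C [[-0.    -0.958 -0.287  0.08 ]
 [ 1.    -0.    -0.     0.   ]
 [ 0.    -0.287  0.958 -0.185]
 [ 0.     0.     0.     1.   ]]
tool pt -0.03 [278.  276.8] [312.3 263.5] [311.4 289.7]
tool pt -0.011 [278.  261.4] [308.9 249.2] [308.3 273.3]
tool pt 0 [278.  253.8] [307.3 242.2] [306.7 265.1]
tool pt 0.008 [278.  248.7] [306.2 237.5] [305.7 259.7]
unmoved wedge in wrist (obs back 246-313,132) [[314.5 128.8]
 [240.7 132.3]] [[311.4 127.7]
 [243.9 131. ]]
0.003 [0.6675 0.1289 0.003 ]
0.007 [0.6647 0.124  0.007 ]
0.015 [0.6592 0.1143 0.015 ]
0.02 [0.6558 0.1082 0.02  ]
0.025 [0.6523 0.1021 0.025 ]
0.03 [0.6489 0.096  0.03  ]
0.04 [0.642  0.0839 0.04  ]
wedge in side [[263.1 154.7]
 [248.9 156.7]
 [271.1 179.5]
 [256.5 182.1]]
125 231 329
137 245 329
149 246 327
161 247 313
173 247 312
185 248 321
197 249 319
209 249 320
221 250 316
233 251 310
245 251 310
257 252 329
```

The fingers passed over the wedge without moving it. Both the side and wrist views put the closed fingertips about 17 mm higher than the nominal nose. I'll go back behind the wedge and descend until the force shows contact with the bench.

Call:
apply_moves(plan=[0,0,0.5,0,0.2,0.6,0,0,0.2,0.6,0,0,0.2,0.6,0,0,0.21,0.65,0,0])

```text
clock: 4.82
ee_pos: [0.6816, 0.2031, 0.0335]
ee_rot: [-3.14, 0.0, 1.247]
contact_force: [0.2, 1.1, -1.6]
finger_gap: 0.0007
finger_force: 0.0
```

Call:
apply_moves(plan=[0,0,-0.4,0,0,0,-0.2,0,0,0,-0.1,0,0,0,-0.05,0,0,0,0,0])

```text
clock: 5.45
ee_pos: [0.682, 0.1996, 0.0049]
ee_rot: [3.141, -0.0, 1.245]
contact_force: [0.5, 0.2, 0.3]
finger_gap: 0.0007
finger_force: 0.0
```

Call:
apply_moves(plan=[0,0,-0.05,0,0,0,-0.05,0,0,0,-0.05,0,0,0,-0.05,0,0,0,0,0])

```text
clock: 6.08
ee_pos: [0.6816, 0.2002, -0.0037]
ee_rot: [-3.141, 0.0, 1.246]
contact_force: [0.0, 0.4, 0.7]
finger_gap: 0.0004
finger_force: 0.0
```

Call:
apply_moves(plan=[-0.08,-0.24,0,0,-0.08,-0.24,0,0,-0.08,-0.24,0,0,-0.08,-0.24,0,0,-0.08,-0.24,0,0])

```text
clock: 6.7
ee_pos: [0.6656, 0.1514, -0.0033]
ee_rot: [3.142, -0.0, 1.246]
contact_force: [0.1, 0.2, -1.4]
finger_gap: 0.0004
finger_force: 0.1
```

Call:
apply_moves(plan=[-0.08,-0.24,0,0,-0.08,-0.24,0,0,-0.08,-0.24,0,0,-0.08,-0.24,0,0,-0.08,-0.24,0,0])

```text
clock: 7.32
ee_pos: [0.6496, 0.1036, -0.0033]
ee_rot: [3.142, -0.0, 1.246]
contact_force: [-0.8, 0.7, -0.4]
finger_gap: 0.0005
finger_force: 0.2
```

Run:
```python
from h import *
d=np.load('case.npz');o=arm.get_obs();print(d['R'].T@(o['ee_pos'][:2]-d['c']),o['contact_force'],o['ee_pos'])
f=cams.grab_frame("top");s=cams.grab_frame("side")
a=np.hstack([cv2.resize(f["image"][130:230,180:290],(396,360),interpolation=cv2.INTER_CUBIC),cv2.resize(s["image"][130:220,225:324],(396,360),interpolation=cv2.INTER_CUBIC)])
cv2.imwrite('pics/t3.png',cv2.cvtColor(a,cv2.COLOR_RGB2BGR))
```

```text
[-0.09308266  0.22042801] [-0.754821    0.67483922 -0.40009555] [ 0.64958106  0.10361438 -0.00331085]
```

View pics/t3.png

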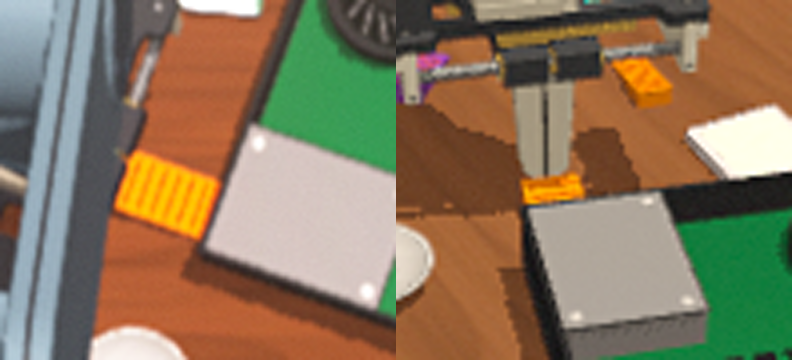

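The wedge now moves with the fingers and its tip is at or under the console edge (218,205). Next, push on in small steps and watch the force.

Call:
apply_moves(plan=[-0.024,-0.071,0,0,-0.024,-0.071,0,0,-0.024,-0.071,0,0,-0.024,-0.071,0,0,-0.024,-0.071,0,0])

```text
clock: 8.05
ee_pos: [0.645, 0.0899, -0.0033]
ee_rot: [3.141, -0.0, 1.246]
contact_force: [0.2, 1.1, -0.5]
finger_gap: 0.0005
finger_force: 0.3
```

Call:
apply_moves(plan=[-0.008,-0.024,0,0,-0.008,-0.024,0,0,-0.008,-0.024,0,0,0,0,0,0,0,0,0,0])

```text
clock: 8.68
ee_pos: [0.6439, 0.0871, -0.0034]
ee_rot: [-3.141, 0.0, 1.246]
contact_force: [-0.4, -0.5, 0.2]
finger_gap: 0.0006
finger_force: 0.0
```

Call:
apply_moves(plan=[-0.008,-0.024,0,0,-0.008,-0.024,0,0,-0.008,-0.024,0,0,-0.008,-0.024,0,0,0,0,0,0])

```text
clock: 9.3
ee_pos: [0.6431, 0.0843, -0.0033]
ee_rot: [3.141, -0.002, 1.246]
contact_force: [0.9, 5.0, -1.4]
finger_gap: 0.0004
finger_force: 2.7
```

Call:
apply_moves(plan=[-0.008,-0.024,0,0,-0.008,-0.024,0,0,-0.008,-0.024,0,0,0,0,0,0,0,0,0,0])

```text
clock: 9.93
ee_pos: [0.6423, 0.0828, -0.0033]
ee_rot: [3.141, -0.003, 1.246]
contact_force: [2.8, 8.8, -1.4]
finger_gap: 0.0005
finger_force: 4.7
```

The push has reached about 9 N, so the wedge bears firmly. Retreat, lift and move over the corner.

Call:
apply_moves(plan=[0.08,0.24,0,0,0.08,0.24,0,0,0,0,0.7,0,0,0,0.8,0,0,0,0.8,0])

```text
clock: 10.55
ee_pos: [0.6481, 0.0997, 0.0894]
ee_rot: [-3.141, 0.001, 1.246]
contact_force: [-0.3, -0.5, -0.5]
finger_gap: 0.0008
finger_force: 0.0
```

Run:
```python
from h import *
o=arm.get_obs();print(np.array([.609,.006])-o['ee_pos'][:2],o['ee_pos'])
import pickle
f=cams.grab_frame("top");f0=pickle.load(open('top.pkl','rb'))
g=[cv2.cvtColor(x["image"][85:260,225:420],cv2.COLOR_RGB2GRAY).astype(np.float32) for x in(f0,f)]
print('case shift px',cv2.phaseCorrelate(g[0][20:,30:],g[1][20:,30:]))
a=cv2.resize(f["image"][120:240,190:330],None,fx=5,fy=5,interpolation=cv2.INTER_CUBIC)
cv2.imwrite('pics/t4.png',cv2.cvtColor(a,cv2.COLOR_RGB2BGR))
```

```text
[-0.03905939 -0.09368982] [0.64805939 0.09968982 0.08942692]
case shift px ((0.24947294837654965, 0.11399769028773221), 1.0200276070170933)
```

View pics/t4.png

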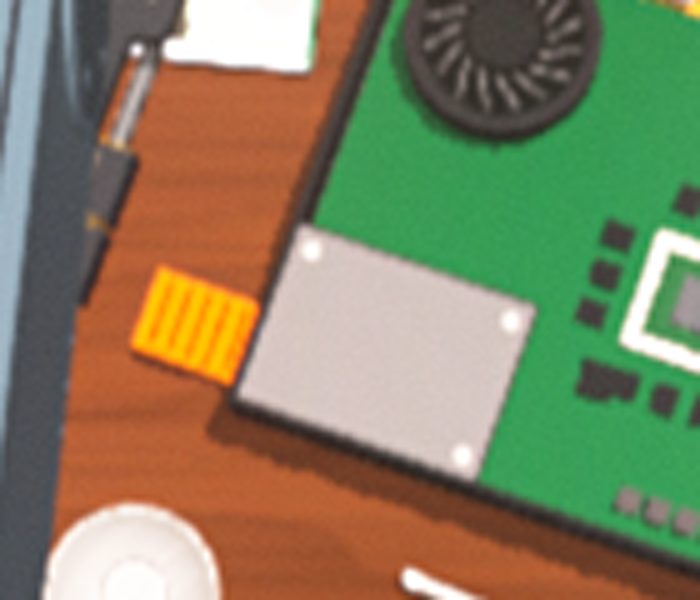

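The wedge has about 50 mm showing and about 40 mm under the corner. The console moved less than 1 mm. Now over the corner to press.

Call:
apply_moves(plan=[-0.24,-0.58,0,0,-0.24,-0.58,0,0,-0.24,-0.58,0,0,-0.25,-0.6,0,0,0,0,-0.4,0])

```text
clock: 11.22
ee_pos: [0.6085, 0.0034, 0.072]
ee_rot: [3.142, 0.001, 1.243]
contact_force: [0.2, -0.5, 0.1]
finger_gap: 0.0007
finger_force: 0.0
```

Call:
apply_moves(plan=[0,0,-0.2,0,0,0,-0.1,0,0,0,-0.05,0,0,0,-0.05,0,0,0,-0.05,0])

```text
clock: 11.85
ee_pos: [0.6097, 0.0063, 0.0548]
ee_rot: [3.141, -0.0, 1.247]
contact_force: [0.0, 0.3, 0.6]
finger_gap: 0.0008
finger_force: 0.0
```

Call:
apply_moves(plan=[0,0,-0.05,0,0,0,-0.05,0,0,0,-0.05,0,0,0,0,0,0,0,0,0])

```text
clock: 12.48
ee_pos: [0.6094, 0.006, 0.0487]
ee_rot: [3.142, -0.0, 1.246]
contact_force: [-0.6, 0.5, -0.3]
finger_gap: 0.0001
finger_force: 0.0
```

Call:
apply_moves(plan=[0,0,-0.04,0,0,0,-0.04,0,0,0,0,0,0,0,0,0,0,0,0,0])

```text
clock: 13.1
ee_pos: [0.6094, 0.0061, 0.0455]
ee_rot: [3.142, -0.0, 1.246]
contact_force: [0.0, 0.1, -0.3]
finger_gap: 0.0005
finger_force: 0.0
```

Call:
apply_moves(plan=[0,0,-0.03,0,0,0,-0.03,0,0,0,0,0,0,0,0,0,0,0,0,0])

```text
clock: 13.72
ee_pos: [0.6094, 0.006, 0.0431]
ee_rot: [3.142, 0.0, 1.246]
contact_force: [0.4, -0.9, -0.2]
finger_gap: 0.0005
finger_force: 0.0
```

Call:
apply_moves(plan=[0,0,-0.03,0,0,0,-0.03,0,0,0,0,0,0,0,0,0,0,0,0,0])

```text
clock: 14.35
ee_pos: [0.6094, 0.006, 0.0407]
ee_rot: [3.142, 0.0, 1.246]
contact_force: [0.2, -0.3, -0.3]
finger_gap: 0.0004
finger_force: 0.0
```

Call:
apply_moves(plan=[0,0,-0.025,0,0,0,-0.025,0,0,0,0,0,0,0,0,0,0,0,0,0])

```text
clock: 14.98
ee_pos: [0.6094, 0.006, 0.0387]
ee_rot: [3.142, -0.0, 1.246]
contact_force: [-0.3, 0.5, 0.1]
finger_gap: 0.0008
finger_force: 0.0
```

Call:
apply_moves(plan=[0,0,-0.025,0,0,0,-0.025,0,0,0,0,0,0,0,0,0,0,0,0,0])

```text
clock: 15.6
ee_pos: [0.6094, 0.006, 0.0367]
ee_rot: [3.142, -0.0, 1.246]
contact_force: [0.2, 0.1, -0.2]
finger_gap: 0.0005
finger_force: 0.0
```

Call:
apply_moves(plan=[0,0,-0.02,0,0,0,-0.02,0,0,0,0,0,0,0,0,0,0,0,0,0])

```text
clock: 16.23
ee_pos: [0.6094, 0.006, 0.0351]
ee_rot: [3.142, 0.0, 1.246]
contact_force: [0.2, 0.1, 2.7]
finger_gap: 0.0005
finger_force: 0.8
```

Run:
```python
from h import *
import pickle
o=arm.get_obs();s=cams.grab_frame("side");print(o['ee_pos'],o['contact_force'],[(z,w2px(s,[*o['ee_pos'][:2],z])[0]) for z in(.055,.06,.065,.07)])
a=cv2.resize(s["image"][120:260,225:385],None,fx=4.2,fy=4.2,interpolation=cv2.INTER_CUBIC)
cv2.imwrite('pics/s5.png',cv2.cvtColor(a,cv2.COLOR_RGB2BGR))
```

```text
[0.6094041  0.00603651 0.03514293] [0.23484913 0.06283895 2.65579282] [(0.055, array([267.1, 185.4])), (0.06, array([267.1, 183.7])), (0.065, array([267. , 181.9])), (0.07, array([267. , 180.1]))]
```

View pics/s5.png

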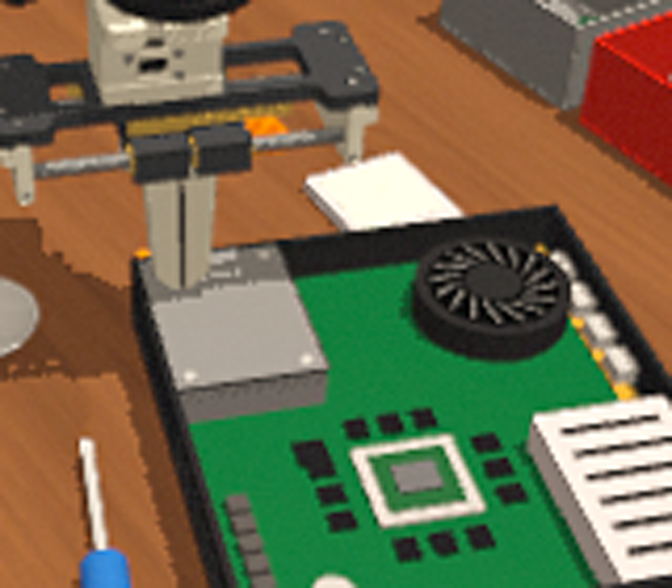

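The fingertips are on the grey lid over the missing foot (183,285), with contact at 2.7 N. Pressing further.

Call:
apply_moves(plan=[0,0,-0.02,0,0,0,-0.02,0,0,0,0,0,0,0,0,0,0,0,0,0])

```text
clock: 16.9
ee_pos: [0.6094, 0.006, 0.035]
ee_rot: [3.141, 0.0, 1.246]
contact_force: [-4.1, 0.5, 12.2]
finger_gap: 0.0008
finger_force: 5.8
```

Call:
apply_moves(plan=[0,0,0,0,0,0,0,0,0,0,0,0,0,0,0,0,0,0,0,0])

```text
clock: 17.52
ee_pos: [0.6094, 0.006, 0.035]
ee_rot: [3.141, 0.0, 1.246]
contact_force: [-4.4, 0.4, 12.5]
finger_gap: 0.0007
finger_force: 5.8
```

The corner holds 12 N with only 0.1 mm of movement. Lifting off.

Call:
apply_moves(plan=[0,0,0.1,0,0,0,0.3,0,0,0,0.7,0,0,0,0.7,0,0,0,0,0])

```text
clock: 18.15
ee_pos: [0.6114, 0.0057, 0.1083]
ee_rot: [3.136, -0.001, 1.246]
contact_force: [0.8, -0.4, -0.8]
finger_gap: 0.0005
finger_force: 0.0
```

Call:
apply_moves(plan=[0,0,0.5,0,0,0,0.5,0,0,0,0,0,0,0,0,0,0,0,0,0])

```text
clock: 18.77
ee_pos: [0.6086, 0.0062, 0.144]
ee_rot: [-3.139, 0.0, 1.246]
contact_force: [0.4, 0.8, 0.1]
finger_gap: 0.0006
finger_force: 0.0
```

Run:
```python
from h import *
print(arm.get_obs()['contact_force'],arm.close_job())
```

```text
the job is handed in; nothing more can be done
[0.36018136 0.77938453 0.13020535] None
```

The wedge is in under the console's drive-bay corner, which moved only 0.1 mm under a 12 N press; the console shifted under 1 mm, and I handed the job in at 18.8 s without seeing a verdict.

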